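# Stand fragile glow plugs in a slanted bottle

### The job

Put the two long glow plugs from the rubber mat into the slanted grey bottle, one at a time, ceramic tip first through the neck, so that both stand on the pad inside with their connectors sticking out. The tips crack easily and how high the bottle is packed is not known: let each plug down gently until you feel it touch bottom, and only then let go; do not drop or ram it. Leave everything else on the bench as it lies.

Things in the scene. Friction and masses are not known exactly. Their poses are not given: they have to be found in the camera images.
- plug1: glow plug, 180 mm, 70-120 g, lying level, its axis 8 mm above the mat. Origin: mid-length on its axis; +x along the axis to the fragile ceramic tip. Along x in mm: black connector shell (the end to hold) 12 thick -90..-62; hexagon 16 over flats, 18.5 over corners ..-48; thread 12 thick ..-8; shank 10 thick ..30; collar 16 thick ..38; stem 8.4 thick ..62; white ceramic tip 6.4 thick ..90
- plug2: glow plug, 180 mm, 70-120 g, lying level, its axis 8 mm above the mat. Origin: mid-length on its axis; +x along the axis to the fragile ceramic tip. Along x in mm: black connector shell (the end to hold) 12 thick -90..-62; hexagon 16 over flats, 18.5 over corners ..-48; thread 12 thick ..-8; shank 10 thick ..30; collar 16 thick ..38; stem 8.4 thick ..62; white ceramic tip 6.4 thick ..90
- plug1_tip (a point): end of the ceramic tip of plug1, on its axis, 90 mm from its origin
- plug2_tip (a point): end of the ceramic tip of plug2, on its axis, 90 mm from its origin
- bottle: round grey plastic bottle fixed in the stand, leaning 45 degrees; origin: centre of its base, +z up along its axis to the mouth (world: outwards along the stand's +x, and up). Body 68 mm across up to z 140 mm, shoulder to z 158 mm, neck 50 mm outside (53 over its thread) and 42 mm bore up to the mouth at z 190 mm; walls 4 mm. A pad inside stops the plugs at an unknown depth, 94 to 150 mm below the mouth
- mouth (a point): centre of the bottle's mouth, in its rim plane, 180 mm above the bench; axes as the bottle's, so its z points out of the neck. A plug let go in the neck sinks onto the neck's lower side and slides down until its tip meets the pad: from well above the pad, or from high across the neck, that is a drop: lay it on the lower side before letting go. A plug already inside lies along the lower side
- stand: sheet-metal stand that carries the bottle, fixed; base plate 230 x 130 mm; origin on the bench, 40 mm behind the spot below the mouth, +x the way the neck leans. Nothing of it is higher than the bottle
- mat: black rubber counter mat 270 x 330 x 3 mm, fixed; the plugs, bearing, bolt and socket are on it; origin at the centre of its underside
- cap: the bottle's black screw cap, 62 mm across and 22 mm tall, lying open side up. Leave it alone
- bearing: steel ball bearing 42 mm across and 14 mm tall, lying on the mat. Leave it alone
- bolt: dark steel hexagon bolt about 100 mm long, 11 mm thick, 18 mm at its head, lying on the mat; not a glow plug. Leave it alone
- socket: steel wrench socket 27 mm across and 50 mm tall, standing on the mat. Leave it alone
- carton: white carton 26 x 100 x 26 mm. Leave it alone
- bearing_box: white and red carton 90 x 90 x 45 mm. Leave it alone
Not all that is in view belongs to the job. Leave any green or red look-alike of the plug1 alone.

How it is judged:
On the way:
1. one plug stands in the bottle, let go ((((z of plug1_tip in the frame of bottle between 0 and 0.105 m and x of plug1_tip in the frame of bottle between -0.032 and 0.032 m and y of plug1_tip in the frame of bottle between -0.032 and 0.032 m and angle between the x axis of plug1 and the z axis of bottle, either way round below 0.5 rad) and linear speed of plug1 below 0.05 m/s and contact force between plug1 and the fingers below 0.1 N) or ((z of plug2_tip in the frame of bottle between 0 and 0.105 m and x of plug2_tip in the frame of bottle between -0.032 and 0.032 m and y of plug2_tip in the frame of bottle between -0.032 and 0.032 m and angle between the x axis of plug2 and the z axis of bottle, either way round below 0.5 rad) and linear speed of plug2 below 0.05 m/s and contact force between plug2 and the fingers below 0.1 N))), for 0.2 s.
At the end, for the whole second after the job is handed in: Both plugs stand at rest in the bottle, let go: each tip inside the bottle, more than 85 mm below the mouth, each plug within 29 degrees of the bottle's axis (z of plug1_tip in the frame of bottle between 0 and 0.105 m and x of plug1_tip in the frame of bottle between -0.032 and 0.032 m and y of plug1_tip in the frame of bottle between -0.032 and 0.032 m and angle between the x axis of each of plug1, plug2 and the z axis of bottle, either way round below 0.5 rad and linear speed of each of plug1, plug2 below 0.05 m/s and contact force between each of plug1, plug2 and the fingers below 0.1 N and z of plug2_tip in the frame of bottle between 0 and 0.105 m and x of plug2_tip in the frame of bottle between -0.032 and 0.032 m and y of plug2_tip in the frame of bottle between -0.032 and 0.032 m); the robot touches nothing.
It fails at once if a plug is dropped: it moves faster than 0.35 m/s with its tip in the bottle, over 30 mm below the mouth ((z of plug1_tip in the frame of bottle between 0 and 0.16 m and x of plug1_tip in the frame of bottle between -0.032 and 0.032 m and y of plug1_tip in the frame of bottle between -0.032 and 0.032 m and linear speed of plug1 above 0.35 m/s) or (z of plug2_tip in the frame of bottle between 0 and 0.16 m and x of plug2_tip in the frame of bottle between -0.032 and 0.032 m and y of plug2_tip in the frame of bottle between -0.032 and 0.032 m and linear speed of plug2 above 0.35 m/s)).
It fails at once if a plug is rammed: while held by the fingers it is pressed on the bottle or its pad with over 40 N ((contact force between plug1 and bottle above 40 N and contact force between plug1 and the fingers above 2 N) or (contact force between plug2 and bottle above 40 N and contact force between plug2 and the fingers above 2 N)).
It fails at once if something else on the bench is disturbed (moved more than 30 mm) (distance of any of cap, bearing, bolt, socket, carton, bearing_box from where it was at the start of the episode above 0.03 m).
It also fails if it takes over 58 s, if anything falls off the work surface, if the arm or the gripper's body presses on something with over 40 N, if the wrist force passes 120 N, or if a joint passes its speed limit or range.

### The arm

A 6-joint arm with a two-finger parallel gripper is mounted at the origin on the work surface. World frame = base frame: x ahead of the robot, y to its left, z up, the work surface at z = 0. Lengths are in m, angles in rad, forces in N, time in s.
With the tool pointing down it reaches from about 0.325 to 0.775 m from the base axis. Payload 5.5 kg.
Tool frame: the origin (TCP) lies between the finger pads; the fingertips stand 19 mm ahead of it and the grasp point (between the pads) is the TCP; z points along the fingers, y is the direction in which the jaws open and shut (so a half turn about z gives the same grasp; the last joint's range is limited). The gripper opens to 85 mm and grips with 20 to 120 N. Pads are 22 mm wide; open, the fingers measure 114 mm over their backs; the gripper's body (76 mm by 85 mm) begins 54 mm behind the grasp point. The pads swing forward as they close: fully open they stand 13 mm farther back than shut.
Start: joints at [-1.33, 0.091, 1.231, -0, 1.82, -0.057], TCP at [0.176, -0.574, 0.25] pointing down, gripper open.
Joint ranges: [-2.87, 2.87], [-0.86, 2.18], [0.17, 2.46], [-1.51, 4.65], [0.06, 2.69], [-2.65, 2.65]. Speed limits (rad/s): [2.57, 2.57, 3.01, 3.14, 3.14, 3.14].

### API

Orientations are given as a unit quaternion [w, x, y, z].
In Python, from workcell import * gives the robot as it stands.
- The arm moves only by the shell command python3 -m creep 'ROWS' [FORCE]. ROWS is JSON, one flat list of numbers, 7 for each row, row after row: the turn, a rotation vector about the tool's x, y, z normalised to -1 to 1, where 1 is 90 degrees, then the shift along the tool's x, y, z normalised to -1 to 1, where 1 is 300 mm, then the opening in per cent of the stroke, from 0 (shut) to 100 (fully open). A call has exactly 5 rows; each row shifts and turns the commanded pose from where the row before left it, along the tool's axes as they then stand; what a row does not reach is not made up. A row lasts 1/8 s, in which the tool goes at most 62.5 mm and 10.7 degrees, less where a joint would pass 70% of its speed; a pose out of reach is approached as far as the arm can. A call with a number of a shift or a turn outside -1 to 1 is refused whole. A call with a gripper value outside its range is refused whole. The fingers move at their own pace and stop on an object; FORCE is the grip in N (left out, the last holds). Time passes only in rows, so rows that do not move let the fingers close, or fill a call up. It gives the time, the measured TCP pose, the force and the opening at its end, in the units of the state.
- state(): the state, without advancing time (a new reading comes with each control period).
- camera(name): name is "side" or "top"; returns the picture (400x640x3 uint8, red, green, blue); there is no depth.
- calibration(name): a dict with "fx", "fy", "cx", "cy" (pixels), "view" (4x4, takes a point from world to camera coordinates). Camera axes: x right, y down, z forward; pixel columns grow to the right and rows downward; lengths in m; the calibration is good to about 2 mm. A picture is of the moment at which its call begins. calibration takes no time and is no camera call.
- finish_job(): hands the job in, once; it reports no verdict.
Trained networks look in the newest picture that a camera, given by its name, has taken for a name from the list of things; names that differ only in an ending like _2 or _b are one class to them, and where a whole thing is asked for, a point or a joint stands for the part that bears it (a point fixed in the world has none). Each returns a list of dicts, best first, with "conf" (0 to 1); they miss things now and then, are a little off and sometimes report something else, mostly with a low value. They report only what shows in the picture. A call takes as long as a camera call. They do not tell look-alikes from the thing itself.
- boxes_of(target, camera): "xyz" ([x, y, z] in m, in world coordinates, good to about 4 mm: the middle of the surface that is visible of it).
- place_of(target, camera): "xyz" ([x, y, z] in m, in world coordinates, good to about 4 mm: a listed point, or the origin of a listed thing).
The state is a dict: "t": time; "joint_pos": joint angles; "qvel": joint speeds; "effort": joint torques, N m; "ee_pos": TCP position; "ee_rot": TCP orientation; "contact_force": force on the tool from outside, world axes, zero at the start; "torque": the same for the moment, N m; "finger_gap": finger opening in m.
Only numpy, scipy, OpenCV 4.12 (cv2) and the standard library are available. Lean on these libraries where they do the work, as an engineer would, in place of code of your own. Each camera call takes 0.05 s, during which the arm holds its last target. There are 200 camera calls.

## Working session

There is one attempt and no reset: what is moved stays moved. The work goes in short steps, Python scripts to look and compute and a shell command to move; the robot and the scene stay as the last step left them, time stands still between calls to the robot, and variables do not carry over. Pictures are saved under pics/ and viewed, about 8 in all and at most 12, crops included, and the job is handed in when it is done.

```bash
mkdir -p pics; ls; python3 - <<'E'
from workcell import *
import cv2,numpy as np
a=camera("top");b=camera("side")
cv2.imwrite("pics/t0.png",a[:,:,::-1]);cv2.imwrite("pics/s0.png",b[:,:,::-1])
for c in("top","side"):
  k=calibration(c);print(c,k["fx"],k["fy"],k["cx"],k["cy"]);print(np.round(k["view"],4))
  for n in("plug1","plug1_tip","mouth","mat","stand","bolt","socket","bearing","bearing_box","cap","carton"):
    for r in place_of(n,c)[:4]: print(n,np.round(r["xyz"],4),round(r["conf"],2))
print(state())
E
```

```text
pics
top 466.4067225594846 466.4067225594846 322.08259405807246 198.22432689699386
[[ 0.0086 -0.9997 -0.0233  0.0872]
 [-0.9924 -0.0057 -0.123   0.5102]
 [ 0.1228  0.0241 -0.9921  1.4168]
 [ 0.      0.      0.      1.    ]]
plug1 [0.2362 0.277  0.0097] 0.78
plug1 [0.4964 0.1884 0.0073] 0.63
plug1 [0.4248 0.2185 0.0093] 0.62
plug1 [ 0.2248 -0.274   0.0082] 0.56
plug1_tip [ 0.5752 -0.2344  0.1839] 0.68
plug1_tip [ 0.6724 -0.274  -0.0015] 0.65
plug1_tip [0.4218 0.3068 0.0132] 0.64
plug1_tip [ 0.2094 -0.184   0.0075] 0.54
mouth [ 0.5768 -0.2294  0.1791] 0.7
mouth [ 0.6724 -0.2757 -0.0016] 0.45
mat [0.4974 0.2004 0.0015] 0.59
stand [0.531  0.3359 0.0022] 0.58
stand [ 0.5362 -0.2283 -0.0061] 0.56
bolt [0.497  0.1985 0.0016] 0.55
bolt [5.651e-01 2.110e-01 1.000e-04] 0.51
socket [ 0.4432 -0.2112  0.0476] 0.73
socket [0.5302 0.3379 0.0021] 0.49
bearing [0.466  0.344  0.0048] 0.54
bearing_box [0.4974 0.4661 0.003 ] 0.83
bearing_box [0.4951 0.1881 0.0103] 0.49
bearing_box [0.4975 0.2011 0.0037] 0.26
cap [ 0.675  -0.2729 -0.0023] 0.64
carton [ 0.7488 -0.0028 -0.0021] 0.74
carton [ 0.5352 -0.2268
[... 1014 characters left out ...]
1
{'t': 1.2, 'joint_pos': array([-1.32968801e+00,  9.11000886e-02,  1.23072541e+00,  2.06431096e-05,
        1.81982398e+00, -5.67012658e-02]), 'qvel': array([ 1.99091482e-03, -8.49012874e-08, -8.77864331e-04,  1.66705635e-03,
        1.04078862e-03, -5.10488042e-04]), 'effort': array([-3.03176330e-04, -4.58476138e+01, -4.18092942e+01, -2.31309723e-04,
        1.09844819e-03, -9.21740252e-06]), 'ee_pos': array([ 0.17605976, -0.57358724,  0.2502608 ]), 'ee_rot': array([-2.92125087e-05,  9.88933773e-01,  1.48357648e-01,  7.34475026e-06]), 'contact_force': array([-0.62865029,  0.0143119 ,  0.07975091]), 'torque': array([-0.00701613, -0.03020825,  0.06852706]), 'finger_gap': 0.08539496087727635}
```

View pics/t0.png

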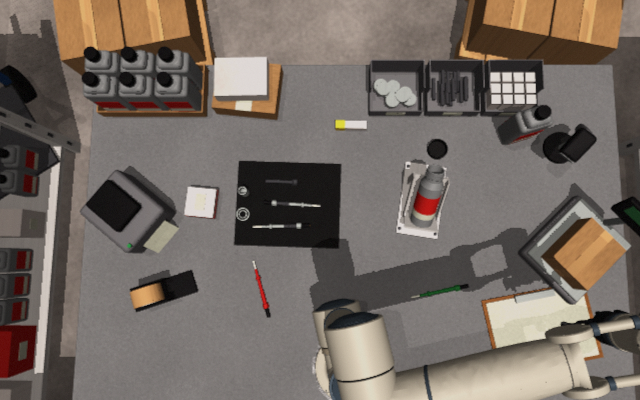

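View pics/s0.png

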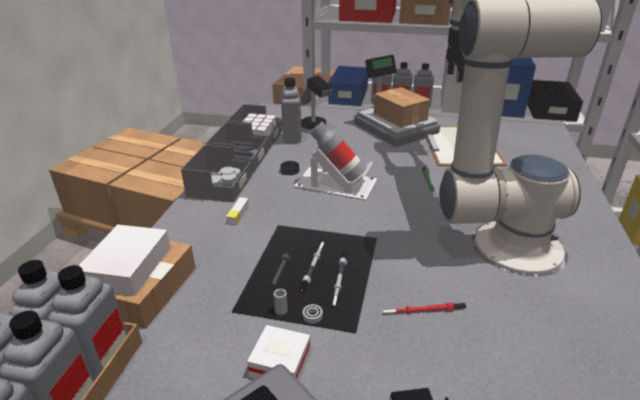

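The top view shows the mat (235–340, 160–247) with two plugs (~295,205 and ~280,226). The bolt is at (282,182), the red look-alike at (260,290), the green one at (440,292) and the bottle mouth near (435,170). Next I'll enlarge the plugs and the stand.

```bash
python3 - <<'E'
import cv2,numpy as np
t=cv2.imread("pics/t0.png");s=cv2.imread("pics/s0.png")
r=lambda i,x,y,w,h,f:cv2.resize(cv2.convertScaleAbs(i[y:y+h,x:x+w],alpha=1.4,beta=20),None,fx=f,fy=f,interpolation=cv2.INTER_CUBIC)
a=r(t,232,155,110,95,5);  # 550x475
b=r(t,390,130,60,110,4.32) # 259x475
cv2.imwrite("pics/c0.png",np.hstack([a,b[:475,:250] if b.shape[0]>=475 else cv2.resize(b,(250,475))]))
E
```

```text
(no output)
```

View pics/c0.png

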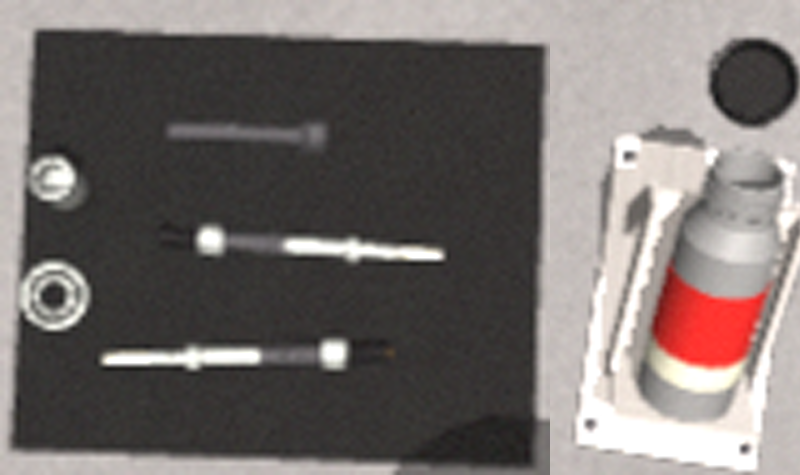

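```bash
cat > h.py <<'E'
from workcell import *
import numpy as np
from scipy.spatial.transform import Rotation as R
def ray(c,u,v,z):
    k=calibration(c);V=np.array(k["view"]);Rm,t=V[:3,:3],V[:3,3]
    o=-Rm.T@t; d=Rm.T@np.array([(u-k["cx"])/k["fx"],(v-k["cy"])/k["fy"],1])
    return o+d*(z-o[2])/d[2]
def proj(c,p):
    k=calibration(c);V=np.array(k["view"]);q=V[:3,:3]@np.array(p)+V[:3,3]
    return np.array([q[0]/q[2]*k["fx"]+k["cx"],q[1]/q[2]*k["fy"]+k["cy"]])
E
python3 - <<'E'
from h import *
for n,(c,t) in dict(A=((264,202),(321,206)),B=((310.6,225),(252.4,226.8))).items():
    c=ray("top",*c,.011);t=ray("top",*t,.011);d=t-c
    print(n,c,t,(c+t)/2,np.linalg.norm(d),np.degrees(np.arctan2(d[1],d[0])))
h=[ray("top",*p,.003) for p in((399.7,228.4),(408.1,165.9),(435.1,233.9))]
for i in(1,2):
    d=h[i]-h[0];print(h[i],np.linalg.norm(d),np.degrees(np.arctan2(d[1],d[0])))
print(proj("top",[.576,-.231,.18]))
E
```

```text
A [0.49913612 0.27483021 0.011     ] [0.48752594 0.09454685 0.011     ] [0.49333103 0.18468853 0.011     ] 0.18065682372586545 -93.68473824556132
B [0.42746344 0.12661242 0.011     ] [0.42051609 0.30950282 0.011     ] [0.42398976 0.21805762 0.011     ] 0.18302229909689283 92.17541387037106
[ 0.61848936 -0.18157722  0.003     ] 0.20128898882485613 -8.284800322037073
[ 0.40292065 -0.26255243  0.003     ] 0.11119283452148543 -98.47135167329516
[436.18932834 168.78484821]
```

Findings:
- **Plug A (upper):** connector on the left, tip pointing to −y.
- **Plug B:** tip pointing to +y.
- **Lengths:** measured 181 and 183 mm against 180, so both agree.
- **Stand yaw:** about −8.4°. The base plate holes and sizes fit.

I'll take A first, travelling above its connector at about (.498, .2605).

```bash
R='[0,0,0,0.0921,-0.1172,0,40, 0,0,0,0.0921,-0.1172,0,40, 0,0,0,0.0921,-0.1172,0,40, 0,0,0,0.0921,-0.1172,0,40, 0,0,0,0.0921,-0.1172,0,40]'; unset R
python3 -m creep '[0,0,0,0.0921,-0.1172,0,40, 0,0,0,0.0921,-0.1172,0,40, 0,0,0,0.0921,-0.1172,0,40, 0,0,0,0.0921,-0.1172,0,40, 0,0,0,0.0921,-0.1172,0,40]' 40
python3 -m creep '[0,0,0,0.0921,-0.1172,0,40, 0,0,0,0.0921,-0.1172,0,40, 0,0,0,0.0921,-0.1172,0,40, 0,0,0,0.0921,-0.1172,0,40, 0,0,0,0.0921,-0.1172,0,40]'
python3 -m creep '[0,0,0,0.0921,-0.1172,0,40, 0,0,0,0.0921,-0.1172,0,40, 0,0,0,0.0921,-0.1172,0,40, 0,0,0,0.0921,-0.1172,0,40, 0,0,0,0.0921,-0.1172,0,40]'
python3 -m creep '[0,0,0,0.0921,-0.1172,0,40, 0,0,0,0.0921,-0.1172,0,40, 0,0,0,0.0921,-0.1172,0,40, 0,0,0,0.0921,-0.1172,0,40, 0,0,0,0.0921,-0.1172,0,40]'
python3 -m creep '[0,0,-0.0769,0,0,0.05,40, 0,0,-0.0769,0,0,0.05,40, 0,0,-0.0769,0,0,0.05,40, 0,0,-0.0769,0,0,0.05,40, 0,0,-0.0769,0,0,0.05,40]'
python3 -m creep '[0,0,-0.0769,0,0,0.05,40, 0,0,-0.0769,0,0,0.05,40, 0,0,-0.0769,0,0,0.05,40, 0,0,-0.0769,0,0,0.05,40, 0,0,-0.0769,0,0,0.05,40]'
python3 - <<'E'
from h import *
s=state();print(s["joint_pos"],R.from_quat(s["ee_rot"],scalar_first=True).as_matrix())
a=camera("top");b=camera("side")
import cv2
r=lambda i,x,y,w,h,f:cv2.resize(cv2.convertScaleAbs(i[y:y+h,x:x+w,::-1],alpha=1.4,beta=20),None,fx=f,fy=f,interpolation=cv2.INTER_CUBIC)
cv2.imwrite("pics/c1.png",np.hstack([r(a,225,150,120,100,4),r(b,240,220,80,100,4)]))
print(ray("side",0,0,0)[:1])
E
```

```text
t: 1.82
ee_pos: [0.2569, -0.3636, 0.2504]
ee_rot: [0.0, 0.989, 0.148, 0.0]
contact_force: [0.6, -0.5, 0.3]
finger_gap: 0.034
t: 2.45
ee_pos: [0.3373, -0.155, 0.2505]
ee_rot: [0.0, 0.989, 0.148, 0.0]
contact_force: [0.6, -0.1, -0.4]
finger_gap: 0.0343
t: 3.08
ee_pos: [0.4178, 0.0537, 0.2506]
ee_rot: [0.0, 0.989, 0.148, 0.0]
contact_force: [1.6, -0.3, 0.1]
finger_gap: 0.0337
t: 3.7
ee_pos: [0.4984, 0.2623, 0.2504]
ee_rot: [0.0, 0.989, 0.148, 0.0]
contact_force: [0.6, -0.6, 0.5]
finger_gap: 0.0339
t: 4.32
ee_pos: [0.498, 0.2608, 0.1748]
ee_rot: [-0.0, 0.899, 0.438, 0.0]
contact_force: [-0.1, -0.9, 0.2]
finger_gap: 0.0343
t: 4.95
ee_pos: [0.498, 0.2608, 0.0999]
ee_rot: [0.0, 0.728, 0.685, 0.0]
contact_force: [-0.4, -1.1, 1.0]
finger_gap: 0.0343
[4.21889519e-01 1.24663438e-02 1.57862449e+00 2.09236549e-05
 1.55036337e+00 4.82942424e-01] [[ 6.10154038e-02  9.98136818e-01  1.17746773e-04]
 [ 9.98136821e-01 -6.10154129e-02  7.57794048e-05]
 [ 8.28225819e-05  1.12903679e-04 -9.99999990e-01]]
[3.98047027]
```

View pics/c1.png

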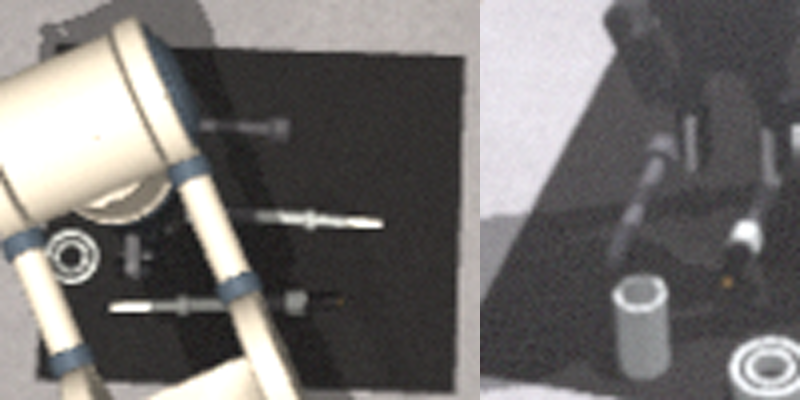

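Both views show the jaws straddling plug A. In the side picture the connector end is at about (301.5, 290.5) and the hexagon at (306.5, 278.5). I'll check these as positions.

```bash
python3 - <<'E'
from h import *
print(ray("side",301.5,290.5,.011),ray("side",306.5,278.5,.013))
for x,y in((.498,.2605),(.499,.275),(.4964,.2397)): print(proj("side",[x,y,.011]))
E
```

```text
[0.49842663 0.27656821 0.011     ] [0.49599008 0.23794522 0.013     ]
[303.37041349 285.66707954]
[301.41608194 289.98594063]
[306.16993161 279.64561163]
```

```bash
python3 -m creep '[0,0,0,0,0,0.05,40, 0,0,0,0,0,0.05,40, 0,0,0,0,0,0.05,40, 0,0,0,0,0,0.05,40, 0,0,0,0,0,0.05,40]' 40
python3 -m creep '[0,0,0,0,0,0,0, 0,0,0,0,0,0,0, 0,0,0,0,0,0,0, 0,0,0,0,0,0,0, 0,0,0,0,0,0,0]' 40
python3 -m creep '[0,0,0,0,0,-0.1,0, 0,0,0,0,0,-0.15,0, 0,0,0,0,0,-0.2,0, 0,0,0,0,0,-0.2,0, 0,0,0,0,0,-0.2,0]' 40
python3 - <<'E'
from h import *
import cv2
b=camera("side")
cv2.imwrite("pics/c2.png",cv2.resize(b[100:300,200:420,::-1],None,fx=2.5,fy=2.5,interpolation=cv2.INTER_CUBIC))
E
```

```text
t: 5.68
ee_pos: [0.4979, 0.2607, 0.0241]
ee_rot: [-0.0, 0.73, 0.684, -0.0]
contact_force: [0.4, 0.5, -0.6]
finger_gap: 0.0347
t: 6.3
ee_pos: [0.4981, 0.2609, 0.0255]
ee_rot: [0.0, 0.73, 0.684, 0.0]
contact_force: [-0.0, 0.5, -0.5]
finger_gap: 0.0103
t: 6.92
ee_pos: [0.4977, 0.2607, 0.2824]
ee_rot: [0.0, 0.73, 0.684, 0.0]
contact_force: [0.1, 0.6, -1.1]
finger_gap: 0.0101
```

View pics/c2.png

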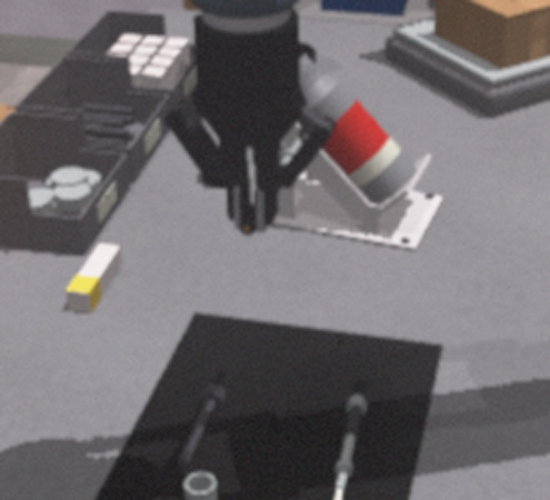

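```bash
cat >> h.py <<'E'
M=np.array([.5755,-.231,.18]);psi=np.radians(-8.4)
U=np.array([np.cos(psi),np.sin(psi),1])/2**.5
L=np.array([np.cos(psi),np.sin(psi),-1])/2**.5
LAT=np.cross(U,L)  # sideways
def cur():
    s=state();return np.array(s["ee_pos"]),R.from_quat(s["ee_rot"],scalar_first=True)
def delta(Rt,Pt,order="turn"):
    p,r=cur()
    print("turn",np.round((r.inv()*Rt).as_rotvec()/(np.pi/2),3),"shift after turn",np.round(Rt.inv().apply(Pt-p)/.3,3),"before",np.round(r.inv().apply(Pt-p)/.3,3))
def orient(x,z): return R.from_matrix(np.c_[x,np.cross(z,x),z])
E
python3 - <<'E'
from h import *
Rt=orient(U,L);print(LAT)
delta(Rt,M+U*.195-L*.114)
E
```

```text
[0.14608303 0.98927233 0.        ]
turn [-0.408  0.369  0.992] shift after turn [0.733 1.586 0.233] before [-1.634  0.556 -0.357]
```

```bash
python3 -m creep '[-0.0272,0.0246,0.0661,0,0,0,0, -0.0272,0.0246,0.0661,0,0,0,0, -0.0272,0.0246,0.0661,0,0,0,0, -0.0272,0.0246,0.0661,0,0,0,0, -0.0272,0.0246,0.0661,0,0,0,0]' 40
python3 -m creep '[-0.0272,0.0246,0.0661,0,0,0,0, -0.0272,0.0246,0.0661,0,0,0,0, -0.0272,0.0246,0.0661,0,0,0,0, -0.0272,0.0246,0.0661,0,0,0,0, -0.0272,0.0246,0.0661,0,0,0,0]' 40
python3 -m creep '[-0.0272,0.0246,0.0661,0,0,0,0, -0.0272,0.0246,0.0661,0,0,0,0, -0.0272,0.0246,0.0661,0,0,0,0, -0.0272,0.0246,0.0661,0,0,0,0, -0.0272,0.0246,0.0661,0,0,0,0]' 40
python3 - <<'E'
from h import *
delta(orient(U,L),M+U*.195-L*.114);print(state()["joint_pos"])
E
```

```text
t: 7.6
ee_pos: [0.498, 0.2606, 0.2802]
ee_rot: [0.012, 0.873, 0.465, 0.142]
contact_force: [-0.6, -0.2, -0.2]
finger_gap: 0.0102
t: 8.22
ee_pos: [0.4978, 0.2606, 0.2802]
ee_rot: [0.022, 0.94, 0.208, 0.271]
contact_force: [0.3, 0.3, 0.0]
finger_gap: 0.0101
t: 8.85
ee_pos: [0.4977, 0.2607, 0.2801]
ee_rot: [0.031, 0.923, -0.068, 0.376]
contact_force: [-0.1, -0.2, -0.5]
finger_gap: 0.01
turn [0.004 0.007 0.002] shift after turn [0.765 1.584 0.207] before [0.763 1.584 0.208]
[ 0.73639342 -0.45588758  1.82263415 -0.60402671  1.28132476  2.48120552]
```

```bash
python3 -m creep '[0,0,0,0.0510,0.1057,0.0139,0, 0,0,0,0.0510,0.1057,0.0139,0, 0,0,0,0.0510,0.1057,0.0139,0, 0,0,0,0.0510,0.1057,0.0139,0, 0,0,0,0.0510,0.1057,0.0139,0]' 40
python3 -m creep '[0,0,0,0.0510,0.1057,0.0139,0, 0,0,0,0.0510,0.1057,0.0139,0, 0,0,0,0.0510,0.1057,0.0139,0, 0,0,0,0.0510,0.1057,0.0139,0, 0,0,0,0.0510,0.1057,0.0139,0]' 40
python3 -m creep '[0,0,0,0.0510,0.1057,0.0139,0, 0,0,0,0.0510,0.1057,0.0139,0, 0,0,0,0.0510,0.1057,0.0139,0, 0,0,0,0.0510,0.1057,0.0139,0, 0.004,0.007,0.002,0.0510,0.1057,0.0139,0]' 40
python3 - <<'E'
from h import *
import cv2
delta(orient(U,L),M+U*.195-L*.114);print(state()["joint_pos"])
b=camera("side");a=camera("top")
for c in("top","side"):
  print(c,proj(c,M),proj(c,cur()[0]-U*.165+L*.014))
  for r in place_of("plug1_tip",c)[:4]: print(np.round(r["xyz"],4),round(r["conf"],2))
r=lambda i,x,y,w,h,f:cv2.resize(i[y:y+h,x:x+w,::-1],None,fx=f,fy=f,interpolation=cv2.INTER_CUBIC)
cv2.imwrite("pics/c3.png",np.hstack([r(a,380,90,100,140,4),r(b,270,60,100,140,4)]))
E
```

```text
t: 9.48
ee_pos: [0.5435, 0.0931, 0.3201]
ee_rot: [0.031, 0.924, -0.066, 0.376]
contact_force: [-0.7, 0.2, -1.1]
finger_gap: 0.0097
t: 10.1
ee_pos: [0.589, -0.0737, 0.3599]
ee_rot: [0.031, 0.924, -0.066, 0.376]
contact_force: [0.2, 0.8, -1.6]
finger_gap: 0.0104
t: 10.72
ee_pos: [0.6348, -0.2402, 0.3997]
ee_rot: [0.028, 0.922, -0.066, 0.381]
contact_force: [-0.4, -0.1, -0.4]
finger_gap: 0.0101
turn [-0.001  0.001  0.002] shift after turn [-0.009 -0.001 -0.004] before [-0.009 -0.001 -0.004]
[-0.5424803  -0.26559587  1.46815369  0.29674498  1.21024336  1.17267973]
top [436.19316797 168.9610324 ] [442.79459419 180.03861347]
[0.4188 0.3065 0.0106] 0.69
[0.3173 0.3036 0.0117] 0.69
side [315.20357259 127.01520928] [330.54978311  98.83738272]
[0.3142 0.3041 0.0094] 0.79
[ 0.2075 -0.1819  0.0073] 0.54
[0.4185 0.3105 0.011 ] 0.5
```

View pics/c3.png

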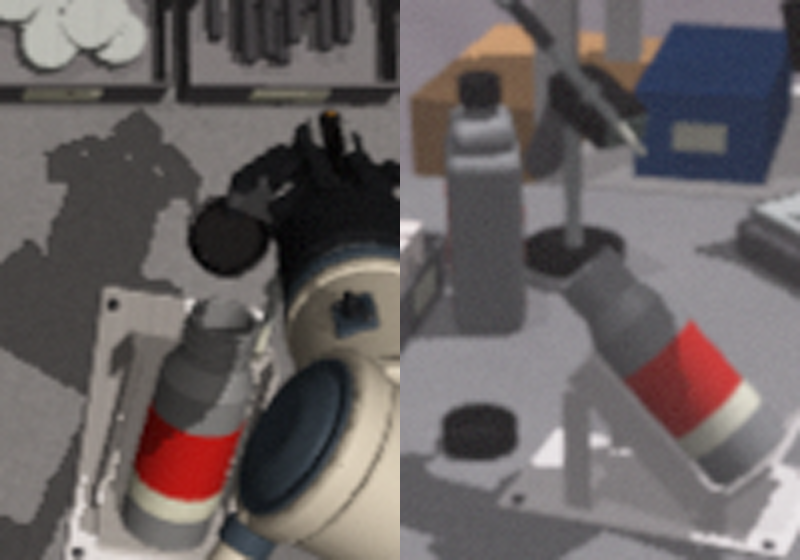

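The side picture has the tip at (331,99), and (330.5,98.8) was predicted. The mouth rim is centred near (317,127.5) in the side view and (435.5,169) in the top view, within about 2 px of the estimate. I'll go over the mouth, biased to the lower side, then descend with guards.

```bash
cat > chk.py <<'E'
import sys
from h import *
g=float(sys.argv[1]); o=float(sys.argv[2]) if len(sys.argv)>2 else .014
lim=float(sys.argv[3]) if len(sys.argv)>3 else .165
p,r=cur(); f=np.array(state()["contact_force"]); X=r.apply([1,0,0]); X=X if X@U>0 else -X
t=p-X*lim+r.apply([0,0,1])*o-M
print("CHK f U/L/LAT",np.round([f@U,f@L,f@LAT],1),"tip depth,L,lat mm",np.round(np.array([-(t@U),t@L,t@LAT])*1e3,1))
sys.exit(int(np.linalg.norm(f)>g))
E
python3 -m creep '[0,0,0,0,0,0.036,0, 0,0,0,0,0,0.036,0, 0,0,0,0,0,0.036,0, 0,0,0,0,0,0.036,0, 0,0,0,0,0,0.036,0]' 20 && python3 chk.py 5 &&
python3 -m creep '[0,0,0,0,0,0.036,0, 0,0,0,0,0,0.036,0, 0,0,0,0,0,0.036,0, 0,0,0,0,0,0.036,0, 0,0,0,0,0,0.036,0]' 20 && python3 chk.py 5 &&
python3 -m creep '[0,0,0,-0.03,0,0,0, 0,0,0,-0.03,0,0,0, 0,0,0,-0.03,0,0,0, 0,0,0,-0.03,0,0,0, 0,0,0,-0.03,0,0,0]' 20; python3 chk.py 5
python3 - <<'E'
from h import *
import cv2
b=camera("side");a=camera("top")
for c in("top","side"):
  print(c,proj(c,M),proj(c,cur()[0]-U*.165+L*.014),proj(c,cur()[0]-U*.105+L*.014))
r=lambda i,x,y,w,h,f:cv2.resize(i[y:y+h,x:x+w,::-1],None,fx=f,fy=f,interpolation=cv2.INTER_CUBIC)
cv2.imwrite("pics/c4.png",np.hstack([r(a,400,120,70,100,5.5),r(b,280,60,70,100,5.5)]))
E
```

```text
t: 11.55
ee_pos: [0.673, -0.2445, 0.3606]
ee_rot: [0.028, 0.922, -0.066, 0.381]
contact_force: [-0.0, -0.9, -0.7]
finger_gap: 0.0103
CHK f U/L/LAT [-0.4  0.6 -0.9] tip depth,L,lat mm [-32.3 -44.3   0.4]
t: 12.18
ee_pos: [0.7107, -0.2502, 0.3226]
ee_rot: [0.028, 0.922, -0.066, 0.381]
contact_force: [-0.2, -0.2, -0.9]
finger_gap: 0.0102
CHK f U/L/LAT [-0.8  0.6 -0.2] tip depth,L,lat mm [-32.4   9.5   0.2]
t: 12.8
ee_pos: [0.6781, -0.2456, 0.2912]
ee_rot: [0.028, 0.922, -0.066, 0.381]
contact_force: [0.5, 0.2, -1.2]
finger_gap: 0.0099
CHK f U/L/LAT [-0.5  1.2  0.2] tip depth,L,lat mm [13.1  8.5  0.1]
top [436.19316797 168.9610324 ] [434.56132876 171.17434288] [439.84129601 153.35359668]
side [315.20357259 127.01520928] [316.27559558 132.36576015] [302.61017329 117.07963848]
```

View pics/c4.png

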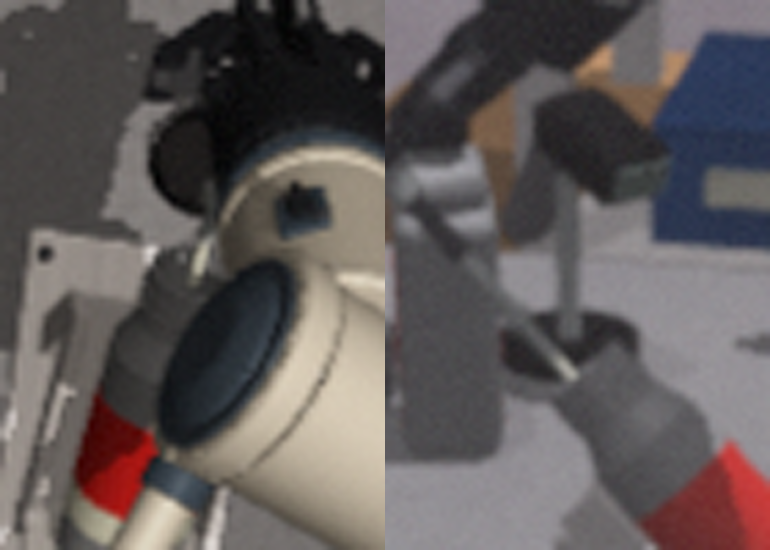

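The tip is inside the bore on the lower side. I'll back off 3 mm for the collar and continue with guards.

```bash
python3 -m creep '[0,0,0,-0.02,0,-0.002,0, 0,0,0,-0.02,0,-0.002,0, 0,0,0,-0.02,0,-0.002,0, 0,0,0,-0.02,0,-0.002,0, 0,0,0,-0.02,0,-0.002,0]' 20 && python3 chk.py 4 &&
python3 -m creep '[0,0,0,-0.02,0,0,0, 0,0,0,-0.02,0,0,0, 0,0,0,-0.02,0,0,0, 0,0,0,-0.02,0,0,0, 0,0,0,-0.015,0,0,0]' 20 && python3 chk.py 4 &&
python3 -m creep '[0,0,0,-0.01,0,0,0, 0,0,0,-0.01,0,0,0, 0,0,0,-0.005,0,0,0, 0,0,0,-0.005,0,0,0, 0,0,0,-0.005,0,0,0]' 20 && python3 chk.py 4 &&
python3 -m creep '[0,0,0,-0.003,0,0,0, 0,0,0,-0.003,0,0,0, 0,0,0,-0.003,0,0,0, 0,0,0,-0.003,0,0,0, 0,0,0,-0.003,0,0,0]' 20 && python3 chk.py 4 &&
python3 -m creep '[0,0,0,-0.003,0,0,0, 0,0,0,-0.003,0,0,0, 0,0,0,-0.003,0,0,0, 0,0,0,-0.003,0,0,0, 0,0,0,-0.003,0,0,0]' 20 && python3 chk.py 4 &&
python3 -m creep '[0,0,0,-0.003,0,0,0, 0,0,0,-0.003,0,0,0, 0,0,0,-0.003,0,0,0, 0,0,0,-0.003,0,0,0, 0,0,0,-0.003,0,0,0]' 20 && python3 chk.py 4 &&
python3 -m creep '[0,0,0,-0.003,0,0,0, 0,0,0,-0.003,0,0,0, 0,0,0,-0.003,0,0,0, 0,0,0,-0.003,0,0,0, 0,0,0,-0.003,0,0,0]' 20 && python3 chk.py 4 &&
python3 -m creep '[0,0,0,-0.003,0,0,0, 0,0,0,-0.003,0,0,0, 0,0,0,-0.003,0,0,0, 0,0,0,-0.003,0,0,0, 0,0,0,-0.003,0,0,0]' 20 && python3 chk.py 4
```

```text
t: 13.52
ee_pos: [0.6552, -0.2422, 0.272]
ee_rot: [0.028, 0.922, -0.066, 0.381]
contact_force: [-0.1, 0.5, -1.0]
finger_gap: 0.01
CHK f U/L/LAT [-0.8  0.6  0.4] tip depth,L,lat mm [43.   5.7  0.1]
t: 14.15
ee_pos: [0.6353, -0.2394, 0.2518]
ee_rot: [0.028, 0.922, -0.066, 0.381]
contact_force: [-0.0, 0.6, -1.0]
finger_gap: 0.0099
CHK f U/L/LAT [-0.8  0.6  0.6] tip depth,L,lat mm [71.6  5.7 -0. ]
t: 14.78
ee_pos: [0.6282, -0.2384, 0.2448]
ee_rot: [0.028, 0.922, -0.066, 0.381]
contact_force: [0.3, 0.1, -0.7]
finger_gap: 0.0101
CHK f U/L/LAT [-0.3  0.6  0.1] tip depth,L,lat mm [81.5  5.7 -0.1]
t: 15.4
ee_pos: [0.625, -0.2379, 0.2415]
ee_rot: [0.028, 0.922, -0.066, 0.381]
contact_force: [-1.3, 0.7, -0.3]
finger_gap: 0.0099
CHK f U/L/LAT [-1.2 -0.7  0.5] tip depth,L,lat mm [86.1  5.7 -0.1]
t: 16.02
ee_pos: [0.6218, -0.2375, 0.2384]
ee_rot: [0.028, 0.922, -0.066, 0.381]
contact_force: [-0.6, 0.7, -0.3]
finger_gap: 0.0102
CHK f U/L/LAT [-0.8 -0.3  0.6] tip depth,L,lat mm [90.6  5.7 -0.1]
t: 16.65
ee_pos: [0.6187, -0.237, 0.2352]
ee_rot: [0.028, 0.922, -0.066, 0.381]
contact_force: [-0.3, 0.4, 0.1]
finger_gap: 0.0102
CHK f U/L/LAT [-0.1 -0.3  0.3] tip depth,L,lat mm [95.1  5.7 -0.1]
t: 17.27
ee_pos: [0.6156, -0.2366, 0.232]
ee_rot: [0.028, 0.922, -0.066, 0.381]
contact_force: [-0.6, 0.7, -0.5]
finger_gap: 0.0102
CHK f U/L/LAT [-0.8 -0.2  0.6] tip depth,L,lat mm [99.6  5.7 -0.1]
t: 17.9
ee_pos: [0.6133, -0.2364, 0.2313]
ee_rot: [0.029, 0.921, -0.066, 0.383]
contact_force: [6.0, -1.3, 5.6]
finger_gap: 0.0101
CHK f U/L/LAT [ 8.3  0.3 -0.4] tip depth,L,lat mm [101.6   5.3  -0.4]
```

Contact with the pad at about 101 mm depth (8 N, axial), inside the expected range. Next, back off a little and lay the plug on the neck's lower side.

```bash
python3 -m creep '[0,0,0,0.007,0,0,0, 0,0,0,0,0,0.005,0, 0,0,0,0,0,0.005,0, 0,0,0,0,0,0.005,0, 0,0,0,0,0,0.005,0]' 20 && python3 chk.py 4 &&
python3 -m creep '[0,0,0,0,0,0.002,0, 0,0,0,0,0,0.002,0, 0,0,0,0,0,0.002,0, 0,0,0,0,0,0.002,0, 0,0,0,0,0,0.002,0]' 20 && python3 chk.py 4 &&
python3 -m creep '[0,0,0,0,0,0.002,0, 0,0,0,0,0,0.002,0, 0,0,0,0,0,0.002,0, 0,0,0,0,0,0.002,0, 0,0,0,0,0,0.002,0]' 20 && python3 chk.py 4 &&
python3 -m creep '[0,0,0,0,0,0.002,0, 0,0,0,0,0,0.002,0, 0,0,0,0,0,0.002,0, 0,0,0,0,0,0.002,0, 0,0,0,0,0,0.002,0]' 20 && python3 chk.py 4
```

```text
t: 18.52
ee_pos: [0.6183, -0.237, 0.2264]
ee_rot: [0.028, 0.922, -0.066, 0.381]
contact_force: [2.9, -0.7, 4.9]
finger_gap: 0.0102
CHK f U/L/LAT [ 5.5 -1.4 -0.2] tip depth,L,lat mm [ 1.016e+02  1.170e+01 -1.000e-01]
```

```bash
python3 -m creep '[0,0,0,0.005,0,0,0, 0,0,0,0,0,0,0, 0,0,0,0,0,0.003,0, 0,0,0,0,0,0,0, 0,0,0,0,0,0,0]' 20 && python3 chk.py 4 &&
python3 -m creep '[0,0,0,0,0,0.002,0, 0,0,0,0,0,0.002,0, 0,0,0,0,0,0.002,0, 0,0,0,0,0,0,0, 0,0,0,0,0,0,0]' 20 && python3 chk.py 4 &&
python3 -m creep '[0,0,0,0,0,0.002,0, 0,0,0,0,0,0.002,0, 0,0,0,0,0,0.002,0, 0,0,0,0,0,0,0, 0,0,0,0,0,0,0]' 20 && python3 chk.py 4
```

```text
t: 19.15
ee_pos: [0.6195, -0.237, 0.2256]
ee_rot: [0.028, 0.922, -0.066, 0.381]
contact_force: [-0.3, -0.0, -0.4]
finger_gap: 0.0101
CHK f U/L/LAT [-0.5  0.1 -0.1] tip depth,L,lat mm [1.014e+02 1.270e+01 1.000e-01]
t: 19.77
ee_pos: [0.621, -0.2373, 0.2252]
ee_rot: [0.028, 0.922, -0.066, 0.381]
contact_force: [0.4, -1.0, -1.4]
finger_gap: 0.01
CHK f U/L/LAT [-0.6  1.4 -0.9] tip depth,L,lat mm [ 1.005e+02  1.440e+01 -1.000e-01]
t: 20.4
ee_pos: [0.6223, -0.2376, 0.2242]
ee_rot: [0.028, 0.922, -0.066, 0.381]
contact_force: [-0.7, -0.1, 0.5]
finger_gap: 0.0098
CHK f U/L/LAT [-0.1 -0.8 -0.2] tip depth,L,lat mm [100.3  16.1  -0.2]
```

```bash
python3 -m creep '[0,0,0,0,0,0.002,0, 0,0,0,0,0,0.002,0, 0,0,0,0,0,0.002,0, 0,0,0,0,0,0,0, 0,0,0,0,0,0,0]' 20 && python3 chk.py 4 &&
python3 -m creep '[0,0,0,0,0,0.002,0, 0,0,0,0,0,0.002,0, 0,0,0,0,0,0.002,0, 0,0,0,0,0,0,0, 0,0,0,0,0,0,0]' 20 && python3 chk.py 4
```

```text
t: 21.02
ee_pos: [0.6236, -0.2378, 0.223]
ee_rot: [0.028, 0.922, -0.066, 0.381]
contact_force: [-2.2, 0.4, 2.6]
finger_gap: 0.0103
CHK f U/L/LAT [ 0.2 -3.5  0.1] tip depth,L,lat mm [100.3  17.9  -0.2]
t: 21.65
ee_pos: [0.6248, -0.2381, 0.2216]
ee_rot: [0.028, 0.922, -0.066, 0.381]
contact_force: [-3.3, -0.6, 3.4]
finger_gap: 0.0102
CHK f U/L/LAT [ 0.2 -4.6 -1. ] tip depth,L,lat mm [100.3  19.7  -0.3]
```

The plug is on the lower side, touching at L≈16.5 as the geometry predicts. I'll lower the last millimetre, release and retreat.

```bash
python3 -m creep '[0,0,0,-0.003,0,-0.002,0, 0,0,0,-0.002,0,-0.002,0, 0,0,0,0,0,0,0, 0,0,0,0,0,0,0, 0,0,0,0,0,0,0]' 20 && python3 chk.py 9 &&
python3 -m creep '[0,0,0,0,0,0,6, 0,0,0,0,0,0,18, 0,0,0,0,0,0,26, 0,0,0,0,0,0,30, 0,0,0,0,0,0,40]' 20 && python3 chk.py 9 &&
python3 -m creep '[0,0,0,0,0,-0.03,40, 0,0,0,0,0,-0.1,40, 0,0,0,0,0,-0.15,40, 0,0,0,0,0,-0.15,40, 0,0,0,0,0,-0.15,40]' 20 && python3 chk.py 9
python3 - <<'E'
from h import *
import cv2
b=camera("side");a=camera("top");print(state()["joint_pos"])
r=lambda i,x,y,w,h,f:cv2.resize(i[y:y+h,x:x+w,::-1],None,fx=f,fy=f,interpolation=cv2.INTER_CUBIC)
cv2.imwrite("pics/c5.png",np.hstack([r(a,400,120,70,100,5.5),r(b,280,60,70,100,5.5)]))
E
```

```text
t: 22.28
ee_pos: [0.6232, -0.2376, 0.2217]
ee_rot: [0.028, 0.922, -0.066, 0.382]
contact_force: [1.3, -0.0, 4.3]
finger_gap: 0.0102
CHK f U/L/LAT [ 3.9 -2.1  0.2] tip depth,L,lat mm [101.5  18.5  -0. ]
t: 22.9
ee_pos: [0.6226, -0.2375, 0.2202]
ee_rot: [0.028, 0.922, -0.066, 0.38]
contact_force: [-0.5, 0.0, -0.4]
finger_gap: 0.0344
CHK f U/L/LAT [-0.7 -0.1 -0. ] tip depth,L,lat mm [103.   18.8   0. ]
t: 23.52
ee_pos: [0.4998, -0.2194, 0.3458]
ee_rot: [0.028, 0.922, -0.066, 0.381]
contact_force: [0.9, -0.4, 0.3]
finger_gap: 0.0346
CHK f U/L/LAT [ 0.9  0.4 -0.2] tip depth,L,lat mm [ 1.019e+02 -1.575e+02 -1.000e-01]
[-0.69951705 -0.64846739  1.82821196  0.39913152  1.27116074  1.03316065]
```

View pics/c5.png

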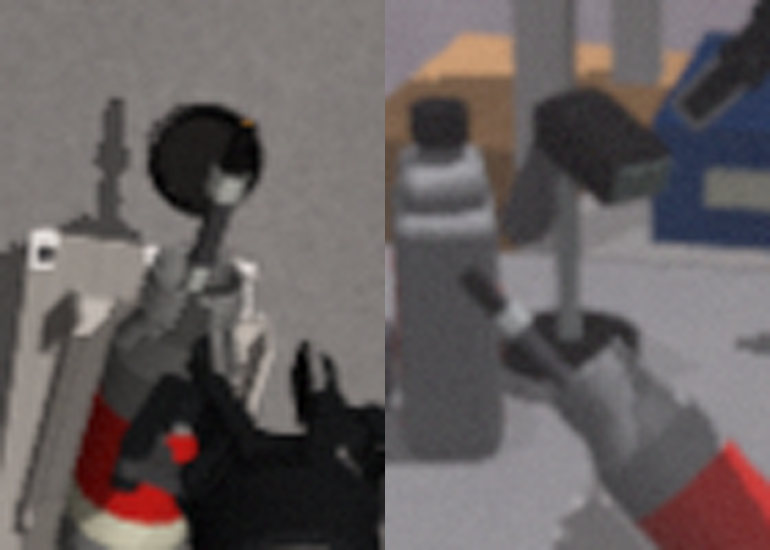

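Plug A stands in the bottle: its connector and hexagon stick out along the lower side, black end at about (247,122) in the top crop. Now plug B.

```bash
python3 - <<'E'
from h import *
p=ray("top",444.9,142.2,M[2]+ (U*.079+L*.012)[2]);print("conn end U/L/LAT mm",np.round([(p-M)@k*1e3 for k in(U,L,LAT)],1))
y=np.radians(92.2);Rt=orient(np.array([np.cos(y),np.sin(y),0]),np.array([0,0,-1.]))
delta(Rt,np.array([.427,.143,.1]))
for c in("top","side"):
  for r in place_of("plug2",c)[:5]: print(np.round(r["xyz"],4),round(r["conf"],2))
E
```

```text
conn end U/L/LAT mm [80.3 13.3 -4.9]
turn [ 0.443 -0.363 -1.049] shift after turn [ 1.218 -0.196  0.839] before [-0.884 -1.168  0.288]
[0.2349 0.2741 0.008 ] 0.67
[ 0.5784 -0.2353  0.162 ] 0.64
[0.4233 0.2155 0.0102] 0.62
[0.2308 0.2803 0.001 ] 0.76
[0.426  0.2177 0.008 ] 0.61
[ 0.2266 -0.2694  0.0133] 0.61
```

```bash
python3 -m creep '[0.0295,-0.0242,-0.0699,0,0,0,40, 0.0295,-0.0242,-0.0699,0,0,0,40, 0.0295,-0.0242,-0.0699,0,0,0,40, 0.0295,-0.0242,-0.0699,0,0,0,40, 0.0295,-0.0242,-0.0699,0,0,0,40]' 40
python3 -m creep '[0.0295,-0.0242,-0.0699,0,0,0,40, 0.0295,-0.0242,-0.0699,0,0,0,40, 0.0295,-0.0242,-0.0699,0,0,0,40, 0.0295,-0.0242,-0.0699,0,0,0,40, 0.0295,-0.0242,-0.0699,0,0,0,40]' 40
python3 -m creep '[0.0295,-0.0242,-0.0699,0,0,0,40, 0.0295,-0.0242,-0.0699,0,0,0,40, 0.0295,-0.0242,-0.0699,0,0,0,40, 0.0295,-0.0242,-0.0699,0,0,0,40, 0.0295,-0.0242,-0.0699,0,0,0,40]' 40
python3 -m creep '[0,0,0,0.1218,-0.0196,0.0839,40, 0,0,0,0.1218,-0.0196,0.0839,40, 0,0,0,0.1218,-0.0196,0.0839,40, 0,0,0,0.1218,-0.0196,0.0839,40, 0,0,0,0.1218,-0.0196,0.0839,40]' 40
python3 -m creep '[0,0,0,0.1218,-0.0196,0.0839,40, 0,0,0,0.1218,-0.0196,0.0839,40, 0,0,0,0.1218,-0.0196,0.0839,40, 0,0,0,0.1218,-0.0196,0.0839,40, 0,0,0,0.1218,-0.0196,0.0839,40]' 40
python3 - <<'E'
from h import *
import cv2
y=np.radians(92.2);Rt=orient(np.array([np.cos(y),np.sin(y),0]),np.array([0,0,-1.]))
delta(Rt,np.array([.427,.143,.025]));print(state()["joint_pos"])
b=camera("side")
for q in((.427,.143,.011),(.4275,.1266,.011),(.4205,.3095,.011)):print(proj("side",q))
cv2.imwrite("pics/c6.png",cv2.resize(b[220:320,300:400,::-1],None,fx=5,fy=5,interpolation=cv2.INTER_CUBIC))
E
```

```text
t: 24.35
ee_pos: [0.5015, -0.2199, 0.3417]
ee_rot: [0.017, 0.934, 0.228, 0.275]
contact_force: [-1.1, -0.8, 0.3]
finger_gap: 0.0343
t: 24.98
ee_pos: [0.5017, -0.2198, 0.3417]
ee_rot: [0.005, 0.854, 0.499, 0.143]
contact_force: [-0.5, -0.5, -0.1]
finger_gap: 0.0344
t: 25.6
ee_pos: [0.5018, -0.2197, 0.3418]
ee_rot: [-0.007, 0.692, 0.722, -0.002]
contact_force: [-1.1, -0.4, 0.5]
finger_gap: 0.0343
t: 26.22
ee_pos: [0.4633, -0.0361, 0.2168]
ee_rot: [-0.007, 0.693, 0.721, -0.002]
contact_force: [-0.3, 0.2, 0.5]
finger_gap: 0.0341
t: 26.85
ee_pos: [0.4253, 0.1459, 0.0926]
ee_rot: [-0.006, 0.693, 0.721, -0.002]
contact_force: [0.3, -0.5, -0.5]
finger_gap: 0.0338
turn [-0.007 -0.004  0.   ] shift after turn [-0.01   0.005  0.225] before [-0.011  0.008  0.225]
[ 0.24902291 -0.29029356  1.86656344  0.0079443   1.57510482  0.21027422]
[343.02798053 257.05555595]
[343.91977935 252.88203778]
[333.27098064 305.87096255]
```

View pics/c6.png

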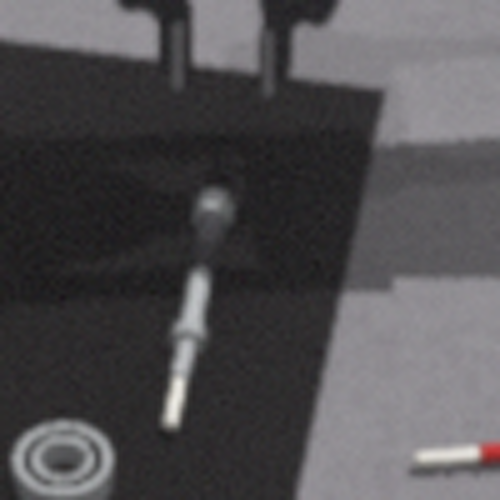

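The side view has the tip of plug B at (334,305), and (333.3,305.9) was predicted. I'll grasp it.

```bash
python3 -m creep '[-0.007,-0.004,0,-0.010,0.008,0.045,40, 0,0,0,0,0,0.045,40, 0,0,0,0,0,0.045,40, 0,0,0,0,0,0.045,40, 0,0,0,0,0,0.045,40]' 40
python3 -m creep '[0,0,0,0,0,0,0, 0,0,0,0,0,0,0, 0,0,0,0,0,0,0, 0,0,0,0,0,0,0, 0,0,0,0,0,0,0]' 40
python3 -m creep '[0,0,0,0,0,-0.1,0, 0,0,0,0,0,-0.15,0, 0,0,0,0,0,-0.2,0, 0,0,0,0,0,-0.2,0, 0,0,0,0,0,-0.2,0]' 40
python3 - <<'E'
from h import *
import cv2
for rho in (40,50,60):
  c,s=np.cos(np.radians(rho)),np.sin(np.radians(rho))
  Z=c*L-s*LAT; Rt=orient(-U,Z)
  print(rho,Z);delta(Rt,M+U*.195-Z*.114)
E
```

```text
t: 27.52
ee_pos: [0.4293, 0.1414, 0.0272]
ee_rot: [0.001, 0.694, 0.72, 0.001]
contact_force: [-1.3, -0.2, 0.6]
finger_gap: 0.0339
t: 28.15
ee_pos: [0.4293, 0.1418, 0.0282]
ee_rot: [0.001, 0.694, 0.72, 0.001]
contact_force: [0.4, -0.9, -0.6]
finger_gap: 0.01
t: 28.78
ee_pos: [0.4281, 0.1416, 0.2851]
ee_rot: [0.001, 0.694, 0.72, 0.001]
contact_force: [1.5, 0.9, -0.6]
finger_gap: 0.0102
40 [ 0.44196395 -0.71502155 -0.54167522]
turn [ 0.021 -0.664 -0.632] shift after turn [-0.874 -0.424  0.915] before [-1.066  0.739 -0.313]
50 [ 0.33773745 -0.82422416 -0.45451948]
turn [ 0.112 -0.718 -0.573] shift after turn [-0.874 -0.192  0.969] before [-1.026  0.78  -0.28 ]
60 [ 0.22324897 -0.90838312 -0.35355339]
turn [ 0.203 -0.768 -0.51 ] shift after turn [-0.874  0.045  0.982] before [-0.996  0.825 -0.241]
```

```bash
python3 -m creep '[0.0021,-0.0664,-0.0632,0,0,0,0, 0.0021,-0.0664,-0.0632,0,0,0,0, 0.0021,-0.0664,-0.0632,0,0,0,0, 0.0021,-0.0664,-0.0632,0,0,0,0, 0.0021,-0.0664,-0.0632,0,0,0,0]' 40
python3 -m creep '[0.0021,-0.0664,-0.0632,0,0,0,0, 0.0021,-0.0664,-0.0632,0,0,0,0, 0.0021,-0.0664,-0.0632,0,0,0,0, 0.0021,-0.0664,-0.0632,0,0,0,0, 0.0021,-0.0664,-0.0632,0,0,0,0]' 40
cat >> h.py <<'E'
c40,s40=np.cos(np.radians(40)),np.sin(np.radians(40))
Z2=c40*L-s40*LAT; R2=orient(-U,Z2)
E
python3 - <<'E'
from h import *
delta(R2,M+U*.195+LAT*.007-L*.005-Z2*.117);print(state()["joint_pos"])
E
```

```text
t: 29.4
ee_pos: [0.4285, 0.142, 0.2832]
ee_rot: [0.18, 0.473, 0.843, -0.183]
contact_force: [0.5, 1.7, -1.4]
finger_gap: 0.0099
t: 30.02
ee_pos: [0.4284, 0.1421, 0.283]
ee_rot: [0.336, 0.192, 0.856, -0.342]
contact_force: [0.2, -0.5, -0.8]
finger_gap: 0.0098
turn [-0.     0.001  0.002] shift after turn [-0.879 -0.421  0.874] before [-0.876 -0.425  0.876]
[ 0.84334281 -0.25923271  1.76519135 -0.99476422  1.84845942 -0.4711454 ]
```

```bash
python3 -m creep '[0,0,0,-0.0877,-0.0424,0.0875,0, 0,0,0,-0.0877,-0.0424,0.0875,0, 0,0,0,-0.0877,-0.0424,0.0875,0, 0,0,0,-0.0877,-0.0424,0.0875,0, 0,0,0,-0.0877,-0.0424,0.0875,0]' 40
python3 -c "from h import *;print(state()['joint_pos'])"
python3 -m creep '[0,0,0,-0.0877,-0.0424,0.0875,0, 0,0,0,-0.0877,-0.0424,0.0875,0, 0,0,0,-0.0877,-0.0424,0.0875,0, 0,0,0,-0.0877,-0.0424,0.0875,0, 0,0,0,-0.0877,-0.0424,0.0875,0]' 40
python3 - <<'E'
from h import *
import cv2
delta(R2,M+U*.195+LAT*.007-L*.005-Z2*.117);print(state()["joint_pos"])
p,r=cur();t=p-U*.165+Z2*.017;b=camera("side");print(proj("side",t),proj("top",t))
cv2.imwrite("pics/c7.png",cv2.resize(b[50:150,280:380,::-1],None,fx=5,fy=5,interpolation=cv2.INTER_CUBIC))
E
```

```text
t: 30.65
ee_pos: [0.5432, -0.0108, 0.334]
ee_rot: [0.335, 0.195, 0.857, -0.341]
contact_force: [0.6, 0.0, -0.4]
finger_gap: 0.0101
[ 0.42543165 -0.30189581  1.70855214 -0.98473556  1.55448679 -0.77825991]
t: 31.28
ee_pos: [0.6574, -0.1624, 0.3845]
ee_rot: [0.335, 0.195, 0.856, -0.341]
contact_force: [-0.6, 0.9, -1.0]
finger_gap: 0.0099
turn [-0.    -0.001 -0.   ] shift after turn [-0.001  0.006 -0.006] before [-0.001  0.006 -0.006]
[ 0.06492169 -0.1263069   1.4682701  -0.87636432  1.30800757 -1.04258873]
[318.45678293 111.68090252] [414.8205292 173.057567 ]
```

View pics/c7.png

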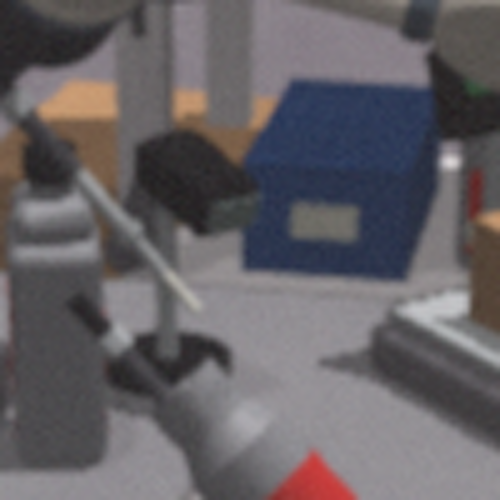

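The tip is at (320,111.4), with (318.5,111.7) predicted, which is 3–4 mm and acceptable. I'll go over the mouth above plug A, then in with guards.

```bash
python3 -m creep '[0,0,0,0,0.006,0.033,0, 0,0,0,0,0,0.033,0, 0,0,0,0,0,0.033,0, 0,0,0,0,0,0.033,0, 0,0,0,0,0,0.033,0]' 20 && python3 chk.py 4 .017 &&
python3 -m creep '[0,0,0,0,0,0.033,0, 0,0,0,0,0,0.033,0, 0,0,0,0,0,0.033,0, 0,0,0,0,0,0.033,0, 0,0,0,0,0,0.033,0]' 20 && python3 chk.py 4 .017 &&
python3 -m creep '[0,0,0,0.03,0,0,0, 0,0,0,0.03,0,0,0, 0,0,0,0.03,0,0,0, 0,0,0,0.03,0,0,0, 0,0,0,0.03,0,0,0]' 20; python3 chk.py 4 .017
python3 - <<'E'
from h import *
import cv2
p,r=cur();t=p-U*.165+Z2*.017
b=camera("side");a=camera("top");print(proj("side",t),proj("top",t))
r=lambda i,x,y,w,h,f:cv2.resize(i[y:y+h,x:x+w,::-1],None,fx=f,fy=f,interpolation=cv2.INTER_CUBIC)
cv2.imwrite("pics/c8.png",np.hstack([r(a,400,120,70,100,5.5),r(b,280,60,70,100,5.5)]))
E
```

```text
t: 31.95
ee_pos: [0.6799, -0.1958, 0.3562]
ee_rot: [0.335, 0.194, 0.856, -0.342]
contact_force: [-0.4, 0.2, -0.9]
finger_gap: 0.0104
CHK f U/L/LAT [-0.9  0.4  0.1] tip depth,L,lat mm [-28.9 -42.4  39.3]
t: 32.58
ee_pos: [0.7017, -0.2315, 0.3294]
ee_rot: [0.335, 0.194, 0.856, -0.342]
contact_force: [-0.3, -0.3, -0.8]
finger_gap: 0.0096
CHK f U/L/LAT [-0.7  0.4 -0.3] tip depth,L,lat mm [-29.   -4.5   7.2]
t: 33.2
ee_pos: [0.6694, -0.2261, 0.2978]
ee_rot: [0.335, 0.194, 0.856, -0.342]
contact_force: [-0.3, -0.4, -0.2]
finger_gap: 0.0102
CHK f U/L/LAT [-0.3  0.  -0.5] tip depth,L,lat mm [16.5 -5.2  7.8]
[319.17428343 131.26679929] [432.14670206 174.37531234]
```

View pics/c8.png

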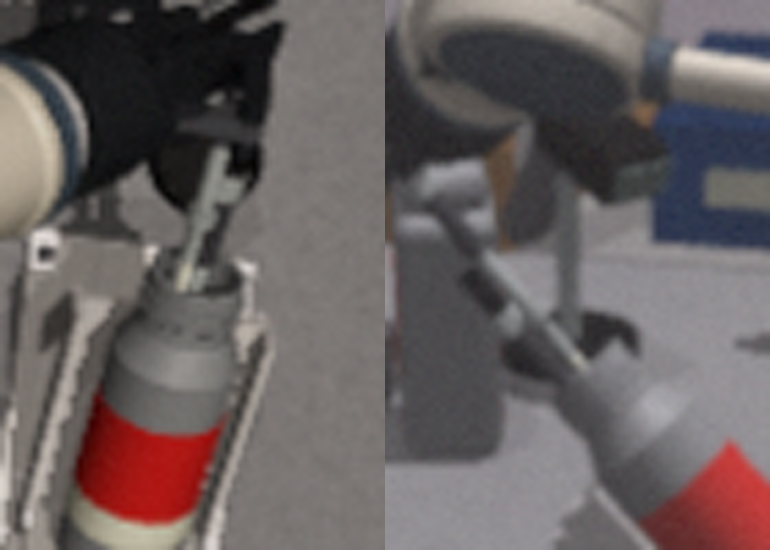

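The tip is inside the bore, about 7 mm left of centre and clear of plug A. I'll shift slightly inward for the collar and descend with guards. The pad should be near 101 mm.

```bash
python3 -m creep '[0,0,0,0.02,-0.0007,0.0023,0, 0,0,0,0.02,-0.0007,0.0023,0, 0,0,0,0.02,-0.0007,0.0023,0, 0,0,0,0.02,-0.0007,0.0023,0, 0,0,0,0.02,-0.0007,0.0023,0]' 20 && python3 chk.py 4 .017 &&
python3 -m creep '[0,0,0,0.02,0,0,0, 0,0,0,0.02,0,0,0, 0,0,0,0.02,0,0,0, 0,0,0,0.015,0,0,0, 0,0,0,0.015,0,0,0]' 20 && python3 chk.py 4 .017 &&
python3 -m creep '[0,0,0,0.01,0,0,0, 0,0,0,0.01,0,0,0, 0,0,0,0.007,0,0,0, 0,0,0,0.005,0,0,0, 0,0,0,0.005,0,0,0]' 20 && python3 chk.py 4 .017 &&
python3 -m creep '[0,0,0,0.005,0,0,0, 0,0,0,0.005,0,0,0, 0,0,0,0.005,0,0,0, 0,0,0,0.003,0,0,0, 0,0,0,0.003,0,0,0]' 20 && python3 chk.py 4 .017 &&
python3 -m creep '[0,0,0,0.003,0,0,0, 0,0,0,0.003,0,0,0, 0,0,0,0.003,0,0,0, 0,0,0,0.003,0,0,0, 0,0,0,0.003,0,0,0]' 20 && python3 chk.py 4 .017 &&
python3 -m creep '[0,0,0,0.003,0,0,0, 0,0,0,0.003,0,0,0, 0,0,0,0.003,0,0,0, 0,0,0,0.002,0,0,0, 0,0,0,0.002,0,0,0]' 20 && python3 chk.py 4 .017 &&
python3 -m creep '[0,0,0,0.002,0,0,0, 0,0,0,0.002,0,0,0, 0,0,0,0.002,0,0,0, 0,0,0,0.002,0,0,0, 0,0,0,0.002,0,0,0]' 20 && python3 chk.py 4 .017
```

```text
t: 33.92
ee_pos: [0.6496, -0.2264, 0.2751]
ee_rot: [0.335, 0.194, 0.856, -0.342]
contact_force: [-0.5, -0.4, -0.9]
finger_gap: 0.0097
CHK f U/L/LAT [-1.   0.3 -0.4] tip depth,L,lat mm [46.4 -3.1  4.6]
t: 34.55
ee_pos: [0.6308, -0.2235, 0.2563]
ee_rot: [0.335, 0.194, 0.856, -0.342]
contact_force: [-0.0, 0.2, -1.1]
finger_gap: 0.01
CHK f U/L/LAT [-0.8  0.8  0.2] tip depth,L,lat mm [73.2 -3.2  4.7]
t: 35.17
ee_pos: [0.6231, -0.2224, 0.2486]
ee_rot: [0.335, 0.194, 0.856, -0.342]
contact_force: [0.8, 0.3, -1.2]
finger_gap: 0.01
CHK f U/L/LAT [-0.3  1.4  0.4] tip depth,L,lat mm [84.1 -3.2  4.7]
t: 35.8
ee_pos: [0.6187, -0.2217, 0.244]
ee_rot: [0.335, 0.194, 0.856, -0.342]
contact_force: [0.3, 0.4, -0.9]
finger_gap: 0.0099
CHK f U/L/LAT [-0.4  0.8  0.5] tip depth,L,lat mm [90.4 -3.2  4.7]
t: 36.42
ee_pos: [0.6156, -0.2213, 0.2409]
ee_rot: [0.335, 0.194, 0.856, -0.342]
contact_force: [0.1, -0.5, -1.1]
finger_gap: 0.0099
CHK f U/L/LAT [-0.7  0.9 -0.5] tip depth,L,lat mm [94.9 -3.2  4.7]
t: 37.05
ee_pos: [0.6128, -0.2209, 0.2382]
ee_rot: [0.335, 0.194, 0.856, -0.342]
contact_force: [0.2, 0.3, -0.7]
finger_gap: 0.01
CHK f U/L/LAT [-0.4  0.6  0.3] tip depth,L,lat mm [98.8 -3.2  4.7]
t: 37.67
ee_pos: [0.6117, -0.2205, 0.238]
ee_rot: [0.337, 0.194, 0.856, -0.342]
contact_force: [5.8, -0.1, 3.9]
finger_gap: 0.01
CHK f U/L/LAT [6.8 1.3 0.8] tip depth,L,lat mm [99.8 -3.4  4.7]
```

Touched the pad at about 100 mm, consistent with plug A. I'll ease off and lay it to the lower side beside A.

```bash
python3 -m creep '[0,0,0,-0.009,0,0,0, 0,0,0,0,0.007,0.0053,0, 0,0,0,0,0.007,0.0053,0, 0,0,0,0,0.007,0.0053,0, 0,0,0,0,0,0,0]' 20 && python3 chk.py 4 .017 &&
python3 -m creep '[0,0,0,0,0.003,0.0023,0, 0,0,0,0,0.003,0.0023,0, 0,0,0,0,0.003,0.0023,0, 0,0,0,0,0.003,0.0023,0, 0,0,0,0,0,0,0]' 20 && python3 chk.py 4 .017 &&
python3 -m creep '[0,0,0,0,0.003,0.0023,0, 0,0,0,0,0.003,0.0023,0, 0,0,0,0,0.002,0.0015,0, 0,0,0,0,0,0,0, 0,0,0,0,0,0,0]' 20 && python3 chk.py 4 .017 &&
python3 -m creep '[0,0,0,0,0.002,0.0015,0, 0,0,0,0,0.002,0.0015,0, 0,0,0,0,0,0,0, 0,0,0,0,0,0,0, 0,0,0,0,0,0,0]' 20 && python3 chk.py 4 .017
```

```text
t: 38.3
ee_pos: [0.6182, -0.2197, 0.2321]
ee_rot: [0.334, 0.195, 0.857, -0.342]
contact_force: [-1.7, 1.8, 1.5]
finger_gap: 0.0099
CHK f U/L/LAT [-0.3 -2.4  1.5] tip depth,L,lat mm [99.5  4.6  6.7]
t: 38.92
ee_pos: [0.6218, -0.2192, 0.2296]
ee_rot: [0.335, 0.194, 0.856, -0.341]
contact_force: [-2.3, 3.6, 2.9]
finger_gap: 0.0098
CHK f U/L/LAT [ 0.1 -4.   3.2] tip depth,L,lat mm [98.8  9.1  7.7]
```

```bash
python3 -m creep '[0,0,0,0,0.005,-0.0043,0, 0,0,0,0,0.005,-0.0043,0, 0,0,0,0,0,0,0, 0,0,0,0,0,0,0, 0,0,0,0,0,0,0]' 20 ; python3 chk.py 4 .017 &&
python3 -m creep '[0,0,0,0,0.0021,0.0026,0, 0,0,0,0,0.0021,0.0026,0, 0,0,0,0,0.0021,0.0026,0, 0,0,0,0,0,0,0, 0,0,0,0,0,0,0]' 20 && python3 chk.py 5 .017 &&
python3 -m creep '[0,0,0,0,0.0021,0.0026,0, 0,0,0,0,0.0021,0.0026,0, 0,0,0,0,0,0,0, 0,0,0,0,0,0,0, 0,0,0,0,0,0,0]' 20 && python3 chk.py 5 .017
```

```text
t: 39.55
ee_pos: [0.622, -0.2157, 0.2293]
ee_rot: [0.335, 0.195, 0.856, -0.342]
contact_force: [0.2, -0.8, 2.4]
finger_gap: 0.0099
CHK f U/L/LAT [ 1.9 -1.5 -0.8] tip depth,L,lat mm [99.2  8.9 11.2]
t: 40.17
ee_pos: [0.6239, -0.2161, 0.2275]
ee_rot: [0.335, 0.195, 0.856, -0.342]
contact_force: [-4.5, -1.3, 3.9]
finger_gap: 0.0099
CHK f U/L/LAT [-0.3 -5.7 -2. ] tip depth,L,lat mm [99.1 11.5 11. ]
```

The plug now touches the neck wall at radius 15.9 mm (16 expected), beside A. I'll ease off, lower onto the pad, release and retreat.

```bash
python3 -m creep '[0,0,0,0.002,-0.0015,-0.0015,0, 0,0,0,0.002,0,0,0, 0,0,0,0.002,0,0,0, 0,0,0,0,0,0,0, 0,0,0,0,0,0,0]' 20 ; python3 chk.py 9 .017 &&
python3 -m creep '[0,0,0,0,0,0,5, 0,0,0,0,0,0,14, 0,0,0,0,0,0,20, 0,0,0,0,0,0,26, 0,0,0,0,0,0,32]' 20 && python3 chk.py 9 .017 &&
python3 -m creep '[0,0,0,0,0,-0.03,32, 0,0,0,0,0,-0.08,32, 0,0,0,0,0,-0.1,32, 0,0,0,0,0,-0.1,32, 0,0,0,0,0,-0.1,32]' 20 && python3 chk.py 9 .017
python3 - <<'E'
from h import *
import cv2
b=camera("side");a=camera("top")
r=lambda i,x,y,w,h,f:cv2.resize(i[y:y+h,x:x+w,::-1],None,fx=f,fy=f,interpolation=cv2.INTER_CUBIC)
cv2.imwrite("pics/c9.png",np.hstack([r(a,400,120,70,100,5.5),r(b,280,60,70,100,5.5)]))
for c in("top","side"):
 for n in("bearing","bolt","socket","cap","carton","bearing_box"): print(c,n,[(np.round(q["xyz"],3),round(q["conf"],2)) for q in place_of(n,c)[:2]])
E
```

```text
t: 40.8
ee_pos: [0.6232, -0.2157, 0.2278]
ee_rot: [0.336, 0.194, 0.856, -0.342]
contact_force: [0.3, -2.5, 5.5]
finger_gap: 0.0102
CHK f U/L/LAT [ 4.3 -3.4 -2.4] tip depth,L,lat mm [99.4 11.2 11.1]
t: 41.42
ee_pos: [0.6223, -0.2154, 0.2253]
ee_rot: [0.334, 0.194, 0.857, -0.341]
contact_force: [0.2, 0.3, -0.3]
finger_gap: 0.0273
CHK f U/L/LAT [-0.1  0.4  0.4] tip depth,L,lat mm [101.9  11.7  11.6]
t: 42.05
ee_pos: [0.5676, -0.1266, 0.2941]
ee_rot: [0.335, 0.195, 0.856, -0.341]
contact_force: [1.0, -0.5, -1.1]
finger_gap: 0.0276
CHK f U/L/LAT [-0.   1.5 -0.4] tip depth,L,lat mm [100.7 -84.1  91.3]
top bearing [(array([0.467, 0.342, 0.004]), 0.7)]
top bolt [(array([0.564, 0.211, 0.001]), 0.59), (array([0.497, 0.47 , 0.004]), 0.51)]
top socket [(array([ 0.746, -0.   , -0.003]), 0.65), (array([0.531, 0.337, 0.003]), 0.52)]
top cap [(array([ 0.673, -0.272, -0.003]), 0.51)]
top carton [(array([ 0.748,  0.   , -0.003]), 0.51)]
top bearing_box [(array([0.496, 0.468, 0.004]), 0.64)]
side bearing [(array([ 0.465,  0.338, -0.005]), 0.52)]
side bolt [(array([0.57 , 0.214, 0.006]), 0.6)]
side socket [(array([0.532, 0.336, 0.   ]), 0.71)]
side cap [(array([ 0.672, -0.275, -0.   ]), 0.5)]
side carton [(array([ 0.751, -0.002,  0.003]), 0.54)]
side bearing_box [(array([0.498, 0.47 , 0.001]), 0.8), (array([ 0.462,  0.334, -0.001]), 0.47)]
```

View pics/c9.png

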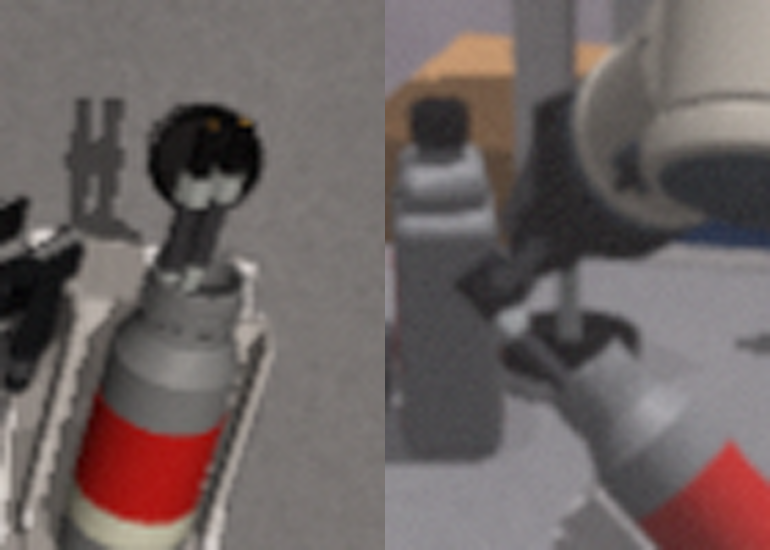

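Both plugs stand side by side in the neck, with connector ends at about (212,124) and (247,122) in the top crop, and the gripper is clear. The other objects are where they were, so I'm handing in.

```bash
python3 -m creep '[0,0,0,0,0,-0.05,32, 0,0,0,0,0,-0.03,32, 0,0,0,0,0,0,32, 0,0,0,0,0,0,32, 0,0,0,0,0,0,32]' 20
python3 -c "from workcell import *;print(finish_job())"
```

```text
t: 43.38
ee_pos: [0.5577, -0.1105, 0.3059]
ee_rot: [0.335, 0.194, 0.856, -0.342]
contact_force: [1.2, -0.0, 0.1]
finger_gap: 0.027
the job is handed in; nothing more can be done
None
```

Both glow plugs are in the bottle, tip first, and I handed the job in at 43.4 s. The hand-in returned no verdict.

- **Handling:** I held each plug by its connector and lowered it until it touched the pad, with forces of about 8 N and 7 N. Each was then laid on the neck's lower side, set back on the pad and let go. The pad is about 100 mm below the mouth.
- **Last pictures:** both connectors stick out side by side, with the gripper clear. The force reading was about 1 N, which is sensor noise.
- **Other objects:** the bearing, bolt, socket, cap, carton and bearing box were found within about 5 mm of their starting places. One top-camera detection labelled the carton's position as the socket; its next one, and the side camera, put the socket where it started.
- **Small disagreements:** the second plug's tip showed 3–4 mm off my prediction before it went in, and its contact depth read 1–2 mm less than the first's. Both are within what the fit allows.

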